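Lock out the boiler: two keys, then hang the valve key on its peg

TASK

Take the boiler out of service. On the sloping control desk press the large round key fully home and let it up, then do the same with the long bar key, leaving the small round key alone; after that, pick up the flat steel valve key from the bench and hang it by its eye on the peg of the sloping key board, right down against the board, and let go. Leave the jar, bottle and tin where they stand.

Things in the scene. Friction and masses are not known exactly. Their poses are not given: they have to be found in the camera images.
- valve_key: flat steel key lying on the bench, 183 long, 12 thick (mm), 0.2-0.4 kg, both faces alike. Origin: underside, middle of its shank, near its centre of mass. x runs along the shank to the eye, z up. Shank 24 wide (y), from x = -43 to +52; at +x the round eye (46 outside, 26 hole through along z, centre x = 75), at -x a 44 wide forked jaw ending at x = -85.
- valve_key_eye (a point): centre of the valve key's eye at mid thickness: 75 mm from valve_key's origin along its x and 6 mm along its z; same axes as the valve key.
- board: fixed key board: grey wedge-shaped stand with a plywood face, 160 mm wide, 220 mm long, sloping 35 degrees from level, low edge towards the robot (-x of the stand). Left or right of the bench's middle, the control desk on the other side. Origin: centre of its underside, z up; the face's centre is 93 mm above it. One steel peg, 65 mm up the slope from the face's centre.
- peg_seat (a point): point on the peg's axis 6 mm out from the board's face, where the eye's centre lies when the valve key hangs flat. z: the peg's axis, outward normal of the face, 35 degrees from vertical, leaning to the robot; x up the slope, y left along the face. Peg 17 mm thick, 50 mm long, its last 6 mm tapering to 10 mm. Room for the shank is down the slope (-x).
- desk: fixed control desk: yellow wedge-shaped housing, its face 200 mm wide, 220 mm long, sloping 35 degrees from level, low edge towards the robot (-x of the desk). Origin: centre of its underside, z up; the face's centre is 93 mm above it. Three black spring keys in a row across the face, 62 mm apart centre to centre: from the left (as the robot sees it) large round, long bar, small round.
- peg_tip (a point): centre of the free end of the peg, 44 mm from peg_seat along its z; same axes.
- key_round_top (a point): cap of a spring key, standing 11 mm proud of the control desk's face. Large round, 36 mm across, the left of the three. Point: centre of the cap's top; z: outward normal of the face, 35 degrees from vertical, leaning to the robot; x up the slope, y left along the face.
- key_bar_top (a point): cap of a spring key, standing 11 mm proud of the control desk's face. Long bar, 64 mm up the slope by 24 mm across, the middle of the three. Point: centre of the cap's top; z: outward normal of the face, 35 degrees from vertical, leaning to the robot; x up the slope, y left along the face.
- key_small_top (a point): cap of a spring key, standing 11 mm proud of the control desk's face. Small round, 22 mm across, the right of the three; not to be pressed. Point: centre of the cap's top; z: outward normal of the face, 35 degrees from vertical, leaning to the robot; x up the slope, y left along the face.
- key_round (a joint): large round key's travel in m: 0 up, 0.006 fully down; a spring pushes it back up; it takes about 5 N to press it fully home, along the normal of the face.
- key_bar (a joint): long bar key's travel in m: 0 up, 0.006 fully down; a spring pushes it back up; it takes about 5 N to press it fully home, along the normal of the face.
- key_small (a joint): small round key's travel in m: 0 up, 0.006 fully down; a spring pushes it back up; it takes about 5 N to press it fully home, along the normal of the face.
- jar: jar with a metal lid, 68 mm across, 85 mm high, standing on the bench beyond the valve key; origin at the centre of its underside, z up. To be left alone.
- bottle: white bottle, 68 mm across, 160 mm high, standing on the bench at the right (-y) outer side; origin at the centre of its underside, z up. To be left alone.
- tin: tin, 90 mm across, 110 mm high, standing on the bench at the left (+y) outer side; origin at the centre of its underside, z up. To be left alone.
Mind the look-alikes: they are no part of the job. Several things have the shape of the valve_key; the one meant has the colours described above.

How it is judged:
On the way, in this order (a step that is already met when the one before it is completed fails the run):
1. the large round key is pressed fully home, alone (value of joint key_round above 0.0045 m and value of joint each of key_bar, key_small below 0.002 m), for 0.1 s.
2. then the long bar key is pressed fully home, alone (value of joint key_bar above 0.0045 m and value of joint each of key_round, key_small below 0.002 m), for 0.1 s.
3. then the valve key hangs by its eye on the peg, against the board (distance between valve_key_eye and peg_seat below 0.009 m and angle between the z axis of valve_key and the z axis of peg_seat, either way round below 0.12 rad), for 0.2 s.
At the end, for the whole second after the job is handed in: The valve key hangs released and at rest on the peg: the centre of its eye within 9 mm of the seat point and its faces parallel to the board within 0.12 rad; all three keys are up again (less than 2 mm down) (all of step 3 and linear speed of valve_key below 0.02 m/s and angular speed of valve_key below 0.15 rad/s and value of joint each of key_round, key_bar, key_small below 0.002 m); the robot touches nothing.
It fails at once if the small round key is pressed by more than 3 mm (value of joint key_small above 0.003 m).
It fails at once if the round and bar keys are pressed at the same time (both more than 3 mm) (value of joint each of key_round, key_bar above 0.003 m).
It fails at once if the jar is moved more than 20 mm or knocked over (distance of jar from where it was at the start of the episode above 0.02 m).
It fails at once if the bottle is moved more than 20 mm or knocked over (distance of bottle from where it was at the start of the episode above 0.02 m).
It fails at once if the tin is moved more than 20 mm or knocked over (distance of tin from where it was at the start of the episode above 0.02 m).
It also fails if it takes over 61 s, if anything falls off the work surface, if the arm or the gripper's body presses on something with over 40 N, if the wrist force passes 120 N, or if a joint passes its speed limit or range.

ROBOT

A 6-joint arm with a two-finger parallel gripper is mounted at the origin on the work surface. World frame = base frame: x ahead of the robot, y to its left, z up, the work surface at z = 0. Lengths are in m, angles in rad, forces in N, time in s.
With the tool pointing down it reaches from about 0.325 to 0.75 m from the base axis. Payload 7.6 kg.
Tool frame: the origin (TCP) lies at the very end of the fingers, on their centre line; the grasp point (between the pads) lies 19 mm behind it; z points along the fingers, y is the line along which they close (so a half turn about z gives the same grasp; the last joint's range is limited). The gripper opens to 85 mm and grips with 20 to 120 N. Pads are 22 mm wide; open, the fingers measure 114 mm over their backs; the gripper's body (76 mm by 85 mm) begins 54 mm behind the grasp point. The pads swing forward as they close: fully open they stand 13 mm farther back than shut.
Start: joints at [-1.269, 0.052, 1.401, -0, 1.689, -0.07], TCP at [0.191, -0.489, 0.21] pointing down, gripper open.
Joint ranges: [-2.9, 2.9], [-0.91, 2.17], [0.12, 2.37], [-1.06, 4.2], [0.26, 2.73], [-2.93, 2.93]. Speed limits (rad/s): [2.57, 2.57, 3.01, 3.14, 3.14, 3.14].

INTERFACE

Orientations are given as a unit quaternion [w, x, y, z].
In Python, from cell import telemetry, optics, workorder gives the robot as it stands.
- The arm moves only by the tool arm_command, never from a script. Its argument "plan" is text: rows parted by semicolons, each of 7 numbers parted by spaces: the shift along the tool's x, y, z in cm, then the turn, a rotation vector about the tool's x, y, z in degrees, then the opening, from 0 (shut) to 1 (fully open). In form: dx dy dz ax ay az gripper; .... A call has 1 to 20 rows; each row shifts and turns the commanded pose from where the row before left it, along the tool's axes as they then stand; what a row does not reach is not made up. A row lasts 1/8 s, in which the tool goes at most 62.5 mm and 10.7 degrees, less where a joint would pass 70% of its speed; a pose out of reach is approached as far as the arm can. A call with a gripper value outside its range is refused whole. The fingers move at their own pace and stop on an object; "newtons" is the grip in N (left out, the last holds). Time passes only in rows, so rows that do not move let the fingers close. It gives the time, the measured TCP pose, the force, the opening and the grip force at its end, in the units of the state.
- telemetry.observe(): the state, without advancing time (a new reading comes with each control period).
- optics.snapshot(name): name is "side" or "top"; returns the picture (400x640x3 uint8, red, green, blue); there is no depth.
- optics.calibration(name): a dict with "mtx" (3x3 intrinsics, pixels), "k1" (the pictures are not rectified: a ray, as slopes to the right and down, at radius r is drawn at 1 + k1 r^2 times it, then the intrinsics apply), "T" (4x4, takes a point from camera to world coordinates). Camera axes: x right, y up, looking along -z (the intrinsics and any distortion apply to the point x, -y, -z); pixel columns grow to the right and rows downward; lengths in m; the calibration is good to about 2 mm. A picture is of the moment at which its call begins. calibration takes no time and is no camera call.
- workorder.hand_in(): hands the job in; it is judged then, once.
Trained networks look in the newest picture that a camera, given by its name, has taken for a name from the list of things; names that differ only in an ending like _2 or _b are one class to them, and where a whole thing is asked for, a point or a joint stands for the part that bears it (a point fixed in the world has none). Each returns a list of dicts, best first, with "p" (0 to 1); they miss things now and then, are a little off and sometimes report something else, mostly with a low value. They report only what shows in the picture. A call takes as long as a camera call. They do not tell look-alikes from the thing itself.
- optics.find_in(camera, target): "point" ([x, y, z] in m, in world coordinates, good to about 4 mm: the middle of the surface that is visible of it).
- optics.silhouettes(camera, target): "pixels" (400x640 bool, what is visible of it).
- optics.landmark_of(camera, target): "point" ([x, y, z] in m, in world coordinates, good to about 4 mm: a listed point, or the origin of a listed thing).
The state is a dict: "t": time; "joint_pos": joint angles; "joint_vel": joint speeds; "tau": joint torques, N m; "position": TCP position; "tool_rot": TCP orientation; "contact_force": force on the tool from outside, world axes, zero at the start; "moment": the same for the moment, N m; "opening": opening from 0.0 (shut) to 1.0 (fully open); "gripper_force": force on a finger pad.
Only numpy, scipy, OpenCV 4.12 (cv2) and the standard library are available. Lean on these libraries where they do the work, as an engineer would, in place of code of your own. Each camera call takes 0.05 s, during which the arm holds its last target. There are 200 camera calls.

## Working session

There is one attempt and no reset: what is moved stays moved. The work goes in short steps, Python scripts to look and compute and a tool call to move; the robot and the scene stay as the last step left them, time stands still between calls to the robot, and variables do not carry over. Pictures are saved under pics/ and viewed, at most 10 in all, crops included, and the job is handed in when it is done.

Besides the shell and the picture viewer there is one more tool, called after ">>>" in YAML: its name, and indented under it one key for each argument. arm_command: Moves the arm, as the interface text tells. Its arguments: {"type":"object","properties":{"plan":{"type":"string"},"newtons":{"type":"number"}},"required":["plan"]}

```bash
mkdir -p pics; ls
cat > h.py <<'E'
import numpy as np, cv2
from cell import telemetry, optics, workorder
from scipy.spatial.transform import Rotation as R
def save(n,f):
    im=optics.snapshot(n); cv2.imwrite('pics/'+f,im[:,:,::-1]); return im
def ray(n,u,v):
    c=optics.calibration(n);K=np.array(c['mtx']);T=np.array(c['T'])
    d=np.array([(u-K[0,2])/K[0,0],(v-K[1,2])/K[1,1]]);s=d.copy()
    for _ in range(20): s=d/(1+c['k1']*(s@s))
    return T[:3,3],T[:3,:3]@np.array([s[0],-s[1],-1])
def onz(n,u,v,z):
    o,d=ray(n,u,v);return o+d*(z-o[2])/d[2]
def proj(n,p):
    c=optics.calibration(n);K=np.array(c['mtx']);T=np.array(c['T'])
    q=T[:3,:3].T@(np.array(p)-T[:3,3]);s=np.array([q[0],-q[1]])/-q[2]
    s=s*(1+c['k1']*(s@s));return K[:2,:2]@s+K[:2,2]
def tri(a,b):
    (o1,d1),(o2,d2)=a,b;A=np.c_[d1,-d2];x=np.linalg.lstsq(A,o2-o1,rcond=None)[0]
    p,q=o1+d1*x[0],o2+d2*x[1];return (p+q)/2,np.linalg.norm(p-q)
def qr(q): return R.from_quat([q[1],q[2],q[3],q[0]])
E
python3 - <<'E'
from h import *
np.set_printoptions(precision=4,suppress=True)
for n in('top','side'): save(n,n+'0.png'); print(n,np.array(optics.calibration(n)['T']))
for t in ['valve_key','valve_key_eye','peg_seat','peg_tip','board','desk','key_round_top','key_bar_top','key_small_top','jar','bottle','tin']:
    for n in('top','side'):
        for r in optics.landmark_of(n,t)[:4]: print(t,n,round(r['p'],2),np.array(r['point']),proj(n,r['point']).round())
s=telemetry.observe();print(s)
E
```

```text
pics
top [[ 0.0075  0.9978 -0.0652  0.4039]
 [-0.9998  0.0062 -0.0197 -0.0143]
 [-0.0193  0.0653  0.9977  1.5147]
 [ 0.      0.      0.      1.    ]]
side [[ 0.8673  0.29   -0.4045 -0.1257]
 [-0.4976  0.5259 -0.6899 -1.0729]
 [ 0.0126  0.7996  0.6004  1.0293]
 [ 0.      0.      0.      1.    ]]
valve_key top 0.91 [ 0.4715 -0.0468 -0.0004] [330. 214.]
valve_key top 0.88 [ 0.2756 -0.2359 -0.0008] [384. 271.]
valve_key top 0.79 [0.3463 0.0897 0.0016] [291. 250.]
valve_key top 0.75 [ 0.4755  0.4983 -0.001 ] [177. 212.]
valve_key side 0.71 [ 0.2696 -0.2299 -0.0027] [288. 284.]
valve_key side 0.54 [ 0.4763  0.4929 -0.0024] [256. 161.]
valve_key_eye top 0.97 [ 0.3452 -0.2576  0.0085] [391. 251.]
valve_key_eye top 0.73 [ 0.5447 -0.0191  0.0079] [323. 193.]
valve_key_eye top 0.57 [0.3148 0.1626 0.0089] [270. 259.]
valve_key_eye side 0.54 [ 0.5397 -0.0184  0.0008] [327. 220.]
valve_key_eye side 0.5 [ 0.3435 -0.2581  0.0052] [313. 280.]
peg_seat top 0.83 [0.6126 0.2619 0.132 ] [236. 169.]
peg_seat top 0.61 [ 0.7498  0.0017 -0.0015] [317. 136.]
peg_seat side 0.7 [0.6139 0.2613 0.1314] [308. 151.
[... 1180 characters left out ...]
le side 0.91 [ 0.5194 -0.4911 -0.002 ] [402. 311.]
bottle side 0.71 [ 0.5496 -0.311   0.0991] [378. 247.]
tin top 0.64 [ 0.474   0.496  -0.0014] [178. 213.]
tin side 0.92 [ 0.4737  0.4911 -0.0006] [256. 161.]
{'t': 1.3, 'joint_pos': array([-1.2693,  0.0522,  1.4007, -0.    ,  1.6886, -0.0703]), 'joint_vel': array([ 0.0009, -0.0009, -0.0009,  0.0022,  0.0018,  0.0006]), 'tau': array([  0.    , -38.1535, -36.0309,  -0.0001,   0.0002,   0.    ]), 'position': array([ 0.1908, -0.4892,  0.2098]), 'tool_rot': array([0.0001, 0.9828, 0.1848, 0.    ]), 'contact_force': array([-0.6027, -0.2381,  0.7517]), 'moment': array([-0.0052, -0.0274,  0.0192]), 'gripper_force': 0.0, 'opening': 1.0037904279355703}
```

Run:
```python
import cv2
t=cv2.imread('pics/top0.png')[110:310,150:480];cv2.imwrite('pics/c1.png',cv2.resize(t,(792,480),interpolation=cv2.INTER_CUBIC))
```

```text
(no output)
```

View pics/c1.png

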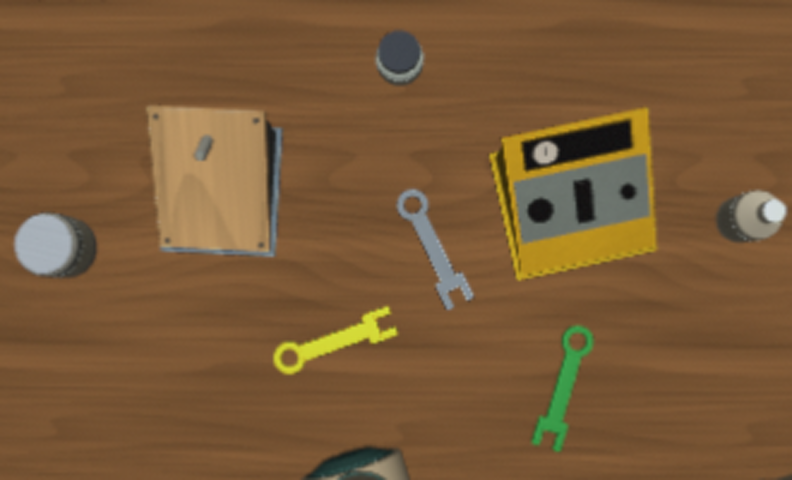

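View pics/side0.png

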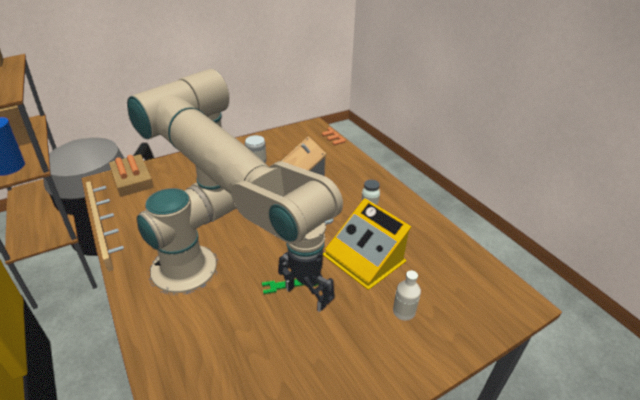

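The top view shows the steel-grey key as the middle one, with its eye at about (322,195), jaw towards the robot. The yellow and green keys are look-alikes. The desk is on the right, yawed about +12°, and the board is on the left at about -4°. The side view agrees with this.

```bash
cat >> h.py <<'E'
np.set_printoptions(precision=2,suppress=True)
def slope(psi,tilt=35):
    # tool x up slope, z into face
    return R.from_euler('z',psi,degrees=True)*R.from_euler('y',-tilt,degrees=True)*R.from_euler('x',180,degrees=True)
def go(target,rot):
    "turn first (tool rotvec, deg), then shift in the turned tool axes (cm)"
    s=telemetry.observe();r0=qr(s['tool_rot'])
    print('t',s['t'],'pos',s['position']*1000,'turn',(r0.inv()*rot).as_rotvec(degrees=True),'shift',rot.inv().apply(np.array(target)-s['position'])*100)
E
python3 - <<'E'
from h import *
Rt=slope(12.5); n=-Rt.as_matrix()[:,2]; print(Rt.as_matrix())
print('centre/round',proj('top',[.5195,-.186,.099]))
go(np.array([.5195,-.187,.099])+.04*n,Rt)
E
```

```text
[[ 0.8   0.22  0.56]
 [ 0.18 -0.98  0.12]
 [ 0.57  0.   -0.82]]
centre/round [373.49 198.77]
t 1.3 pos [ 190.77 -489.15  209.84] turn [-2.68 34.93  8.53] shift [ 25.29 -22.38  27.24]
```

>>> arm_command:
  plan: "0 0 0 -0.67 8.73 2.13 0;0 0 0 -0.67 8.73 2.13 0;0 0 0 -0.67 8.73 2.13 0;0 0 0 -0.67 8.73 2.13 0;2.5 -2.2 2.7 0 0 0 0;2.5 -2.2 2.7 0 0 0 0;2.5 -2.2 2.7 0 0 0 0;2.5 -2.2 2.7 0 0 0 0;2.5 -2.2 2.7 0 0 0 0;2.5 -2.2 2.7 0 0 0 0;2.5 -2.2 2.7 0 0 0 0;2.5 -2.2 2.7 0 0 0 0;2.5 -2.2 2.7 0 0 0 0;2.5 -2.2 2.7 0 0 0 0;0 0 0 0 0 0 0;0 0 0 0 0 0 0"

```text
t: 3.3
position: [0.4941, -0.1967, 0.1321]
tool_rot: [-0.033, 0.948, 0.104, 0.299]
contact_force: [-0.2, -0.8, -0.4]
opening: 0.006
gripper_force: 0.0
```

Run:
```python
from h import *
Rt=slope(12.5); n=-Rt.as_matrix()[:,2]
go(np.array([.5195,-.187,.099]),Rt)
for t in ['key_round_top','key_bar_top','key_small_top']:
    im=save('side','s1.png')
    for r in optics.landmark_of('side',t)[:3]: print(t,round(r['p'],2),np.array(r['point'])*1000)
s=telemetry.observe();print(proj('side',s['position']),s['opening'])
cv2.imwrite('pics/c2.png',cv2.resize(im[180:310,270:450,::-1],(720,520),interpolation=cv2.INTER_CUBIC))
```

```text
t 3.3 pos [ 494.05 -196.71  132.13] turn [0.   0.02 0.04] shift [ 0.31 -0.4   4.26]
key_round_top 0.69 [582.4 265.4 170.6]
key_round_top 0.45 [ 521.7 -187.7  100.5]
key_bar_top 0.45 [ 540.4 -252.3   99.4]
key_small_top 0.39 [ 550.4 -313.    98.9]
[344.27 223.68] -0.0030049773487726603
```

View pics/c2.png

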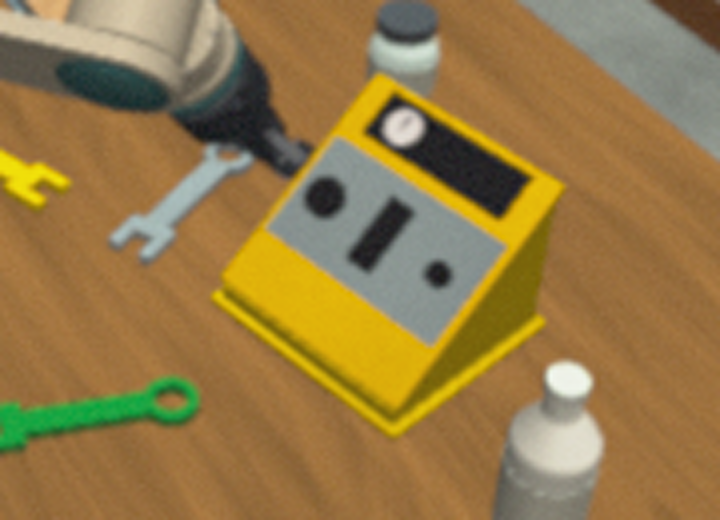

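>>> arm_command:
  plan: "0.4 -0.4 1 0 0 0 0;0 0 1 0 0 0 0;0 0 1 0 0 0 0;0 0 0.9 0 0 0 0;0 0 0 0 0 0 0;0 0 0 0 0 0 0"

```text
t: 4.35
position: [0.5184, -0.1871, 0.1024]
tool_rot: [-0.033, 0.948, 0.104, 0.299]
contact_force: [1.1, -0.3, -1.1]
opening: 0.001
gripper_force: 0.0
```

>>> arm_command:
  plan: "0 0 0.3 0 0 0 0;0 0 0.2 0 0 0 0;0 0 0 0 0 0 0;0 0 0 0 0 0 0"

```text
t: 4.85
position: [0.5212, -0.1864, 0.0983]
tool_rot: [-0.033, 0.948, 0.104, 0.299]
contact_force: [-0.3, 0.4, 0.5]
opening: -0.0
gripper_force: 0.0
```

>>> arm_command:
  plan: "0 0 0.2 0 0 0 0;0 0 0.1 0 0 0 0;0 0 0 0 0 0 0"

```text
t: 5.22
position: [0.5228, -0.186, 0.0956]
tool_rot: [-0.033, 0.948, 0.104, 0.299]
contact_force: [-0.2, 0.3, -0.3]
opening: -0.002
gripper_force: 0.0
```

>>> arm_command:
  plan: "0 0 0.2 0 0 0 0;0 0 0 0 0 0 0"

```text
t: 5.48
position: [0.524, -0.1857, 0.0939]
tool_rot: [-0.033, 0.948, 0.104, 0.299]
contact_force: [-0.8, 0.1, -0.3]
opening: 0.002
gripper_force: 0.0
```

>>> arm_command:
  plan: "0 0 0.2 0 0 0 0;0 0 0 0 0 0 0"

```text
t: 5.72
position: [0.5251, -0.1854, 0.0923]
tool_rot: [-0.033, 0.948, 0.104, 0.299]
contact_force: [-0.8, 0.8, 0.4]
opening: 0.005
gripper_force: 0.0
```

>>> arm_command:
  plan: "0 0 0.2 0 0 0 0;0 0 0 0 0 0 0"

```text
t: 5.98
position: [0.5262, -0.1852, 0.0907]
tool_rot: [-0.033, 0.948, 0.104, 0.299]
contact_force: [-0.1, -0.5, -0.3]
opening: 0.0
gripper_force: 0.0
```

Run:
```python
from h import *
s=telemetry.observe();print(s['contact_force'],s['moment'],s['position']*1000,proj('side',s['position']),proj('top',s['position']))
im=save('side','s2.png');b=cv2.resize(im[180:270,290:420,::-1],(780,540),interpolation=cv2.INTER_CUBIC)
cv2.imwrite('pics/c3.png',b)
```

```text
[-0.05 -0.47 -0.29] [-0.05  0.28 -0.01] [ 526.18 -185.21   90.66] [349.82 228.17] [372.94 196.96]
```

View pics/c3.png

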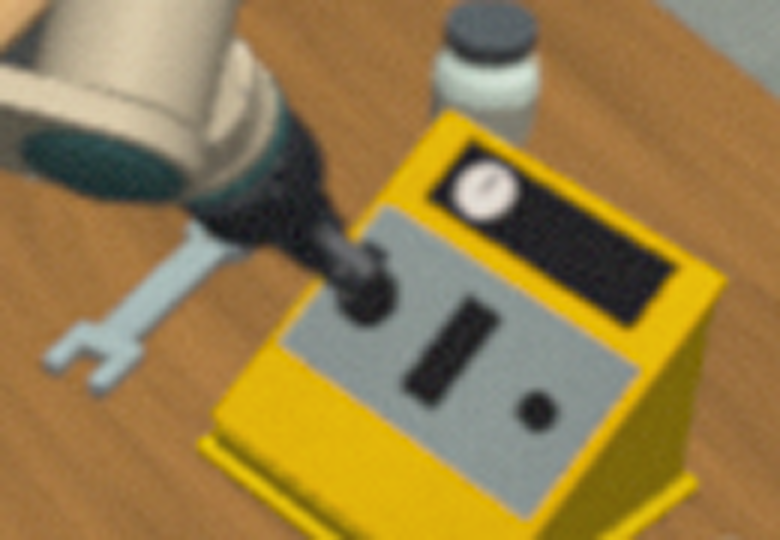

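The closed fingertips, at about (352,226) px, stand on the upper half of the round cap at about (351,229) px. There is no force yet, so I continue in small steps.

>>> arm_command:
  plan: "0 0 0.2 0 0 0 0;0 0 0 0 0 0 0"

```text
t: 6.28
position: [0.5273, -0.1849, 0.089]
tool_rot: [-0.033, 0.948, 0.104, 0.299]
contact_force: [0.6, -0.1, 0.3]
opening: -0.002
gripper_force: 0.0
```

>>> arm_command:
  plan: "0 0 0.2 0 0 0 0;0 0 0 0 0 0 0"

```text
t: 6.52
position: [0.5284, -0.1847, 0.0874]
tool_rot: [-0.033, 0.948, 0.104, 0.299]
contact_force: [-0.7, -0.3, -0.7]
opening: -0.002
gripper_force: 0.0
```

Run:
```python
from h import *
def cen(im,n,p):
    u,v=[int(round(x)) for x in proj(n,p)]
    g=im[v-6:v+7,u-6:u+7].astype(int).max(2)  # dark cap
    m=g<60; y,x=np.nonzero(m); return u-6+x.mean(),v-6+y.mean(),m.sum()
T=cv2.imread('pics/top0.png');S=cv2.imread('pics/s1.png')
for p in ([.5205,-.187,.0995],[.537,-.251,.0995],[.549,-.313,.099]):
    a=cen(T,'top',p);b=cen(S,'side',p);q,e=tri(ray('top',*a[:2]),ray('side',*b[:2]))
    print(np.array(a),np.array(b),q*1000,e*1000)
s=telemetry.observe();print(s['position']*1000,proj('side',s['position']),proj('top',s['position']))
a=save('side','s3.png')[195:260,310:400,::-1];b=save('top','t3.png')[160:225,330:420,::-1]
f=lambda x:cv2.resize(x,(540,390),interpolation=cv2.INTER_CUBIC)
c=np.hstack([f(a)[:,:400],f(b)[:,50:450]]);cv2.imwrite('pics/c4.png',c)
```

```text
[374.62 197.38  81.  ] [350.57 228.92  61.  ] [ 525.   -190.76   92.  ] 0.6892060734806387
[392.96 193.95  92.  ] [364.9  237.59  83.  ] [ 537.87 -251.81   95.47] 3.956564956139209
[411.21 189.5   28.  ] [379.09 248.09  22.  ] [ 552.13 -312.38   92.47] 1.1516201165388775
[ 528.43 -184.71   87.38] [350.25 228.62] [372.67 196.37]
```

View pics/c4.png

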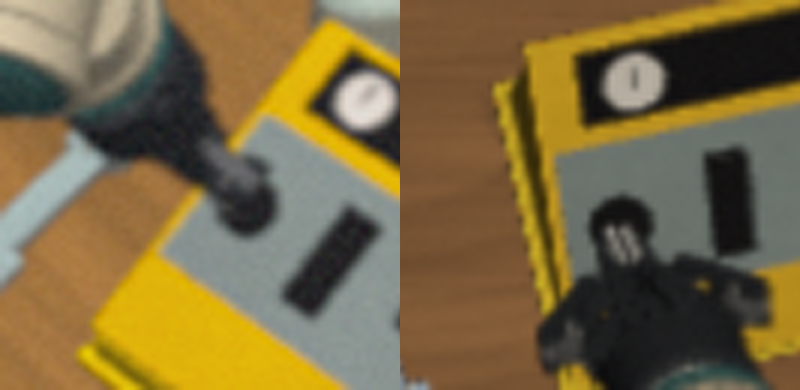

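>>> arm_command:
  plan: "0 0.3 0.2 0 0 0 0;0 0 0 0 0 0 0"

```text
t: 6.88
position: [0.5303, -0.1876, 0.0858]
tool_rot: [-0.033, 0.948, 0.104, 0.299]
contact_force: [-0.3, 0.1, 0.3]
opening: 0.003
gripper_force: 0.0
```

>>> arm_command:
  plan: "0 0 0.2 0 0 0 0;0 0 0 0 0 0 0"

```text
t: 7.12
position: [0.5313, -0.1871, 0.0841]
tool_rot: [-0.033, 0.948, 0.104, 0.299]
contact_force: [0.7, 0.7, -0.8]
opening: -0.002
gripper_force: 0.0
```

>>> arm_command:
  plan: "0 0 0.2 0 0 0 0;0 0 0 0 0 0 0"

```text
t: 7.38
position: [0.5325, -0.1869, 0.0825]
tool_rot: [-0.033, 0.948, 0.104, 0.299]
contact_force: [0.3, 0.3, 0.9]
opening: -0.001
gripper_force: 0.0
```

Run:
```python
from h import *
s=telemetry.observe();p=s['position'];Z=qr(s['tool_rot']).as_matrix()[:,2]
out=[]
for n in('side','top'):
    im=save(n,n+'5.png');u,v=[int(x) for x in proj(n,p)];u0,v0=u-25,v-30
    c=cv2.resize(im[v0:v0+60,u0:u0+50,::-1],(400,480),interpolation=cv2.INTER_CUBIC)
    for d in(0,.02,.073,.12):
        q=proj(n,p-d*Z);cv2.circle(c,(int((q[0]-u0+.5)*8),int((q[1]-v0+.5)*8)),3,(0,0,255) if d==0 else(255,255,0),-1)
    out.append(c);print(n,u0,v0)
cv2.imwrite('pics/c5.png',np.hstack(out))
```

```text
side 326 199
top 348 165
```

View pics/c5.png

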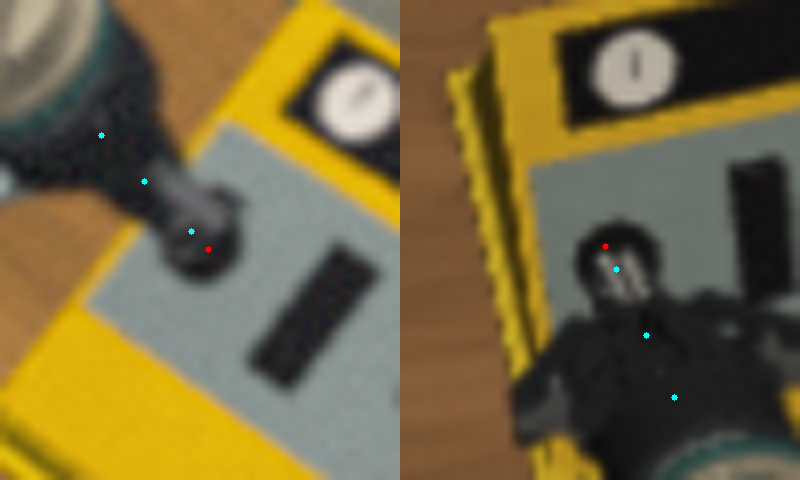

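The top view matches the projected tool axis. In the side view the finger sits about 3 px higher than projected, so the tip is probably still short of the cap. I keep feeling downwards.

>>> arm_command:
  plan: "0 0 0.2 0 0 0 0;0 0 0 0 0 0 0"

```text
t: 7.72
position: [0.5337, -0.1868, 0.0811]
tool_rot: [-0.033, 0.948, 0.104, 0.299]
contact_force: [-0.8, -0.8, 0.3]
opening: -0.003
gripper_force: 0.4
```

>>> arm_command:
  plan: "0 0 0.2 0 0 0 0;0 0 0 0 0 0 0"

```text
t: 7.98
position: [0.5348, -0.1865, 0.0795]
tool_rot: [-0.033, 0.948, 0.104, 0.299]
contact_force: [-1.1, -0.7, 2.8]
opening: -0.001
gripper_force: 1.1
```

>>> arm_command:
  plan: "0 0 0.2 0 0 0 0;0 0 0 0 0 0 0"

```text
t: 8.22
position: [0.5359, -0.1863, 0.0779]
tool_rot: [-0.033, 0.948, 0.104, 0.299]
contact_force: [-1.9, -0.6, 3.5]
opening: -0.004
gripper_force: 1.8
```

>>> arm_command:
  plan: "0 0 0.2 0 0 0 0;0 0 0 0 0 0 0"

```text
t: 8.48
position: [0.5369, -0.1861, 0.0764]
tool_rot: [-0.033, 0.948, 0.104, 0.299]
contact_force: [-5.8, 0.7, 5.6]
opening: -0.003
gripper_force: 4.0
```

>>> arm_command:
  plan: "0 0 0.1 0 0 0 0;0 0 0 0 0 0 0"

```text
t: 8.72
position: [0.5372, -0.1861, 0.0761]
tool_rot: [-0.033, 0.948, 0.104, 0.299]
contact_force: [-15.2, 0.5, 12.8]
opening: 0.002
gripper_force: 9.6
```

>>> arm_command:
  plan: "0 0 0.1 0 0 0 0;0 0 0 0 0 0 0"

```text
t: 8.98
position: [0.5375, -0.1861, 0.0759]
tool_rot: [-0.033, 0.948, 0.105, 0.299]
contact_force: [-24.4, 1.1, 21.1]
opening: 0.002
gripper_force: 15.2
```

Bottomed out: the force built like a spring over about 5 mm, then rose steeply. The real tip is about 20 mm higher than reported. I'll back off and move to the bar key, 62 mm to the right, going a little down the slope.

>>> arm_command:
  plan: "0 0 -0.8 0 0 0 0;0 0 -1.7 0 0 0 0;0 0 0 0 0 0 0;-0.4 3 0 0 0 0 0;-0.4 3 0 0 0 0 0;0 0 0.7 0 0 0 0;0 0 0.7 0 0 0 0;0 0 0 0 0 0 0;0 0 0 0 0 0 0"

```text
t: 10.1
position: [0.5386, -0.2464, 0.0789]
tool_rot: [-0.033, 0.948, 0.104, 0.299]
contact_force: [-0.0, -0.5, -0.2]
opening: -0.003
gripper_force: 0.0
```

>>> arm_command:
  plan: "0 0 0.2 0 0 0 0;0 0 0.2 0 0 0 0;0 0 0 0 0 0 0"

```text
t: 10.48
position: [0.5409, -0.2465, 0.0759]
tool_rot: [-0.033, 0.948, 0.104, 0.299]
contact_force: [-0.1, -0.1, 2.4]
opening: 0.0
gripper_force: 0.7
```

>>> arm_command:
  plan: "0 0 0.2 0 0 0 0;0 0 0 0 0 0 0"

```text
t: 10.72
position: [0.542, -0.2464, 0.0742]
tool_rot: [-0.033, 0.948, 0.104, 0.299]
contact_force: [-0.6, 1.3, 2.8]
opening: 0.002
gripper_force: 1.4
```

>>> arm_command:
  plan: "0 0 0.2 0 0 0 0;0 0 0 0 0 0 0"

```text
t: 10.98
position: [0.5432, -0.2461, 0.0726]
tool_rot: [-0.033, 0.948, 0.104, 0.299]
contact_force: [-1.3, 1.9, 3.9]
opening: 0.003
gripper_force: 2.1
```

>>> arm_command:
  plan: "0 0 0.15 0 0 0 0;0 0 0 0 0 0 0"

```text
t: 11.22
position: [0.5437, -0.246, 0.0718]
tool_rot: [-0.033, 0.948, 0.104, 0.299]
contact_force: [-8.9, 1.9, 9.6]
opening: -0.007
gripper_force: 6.4
```

>>> arm_command:
  plan: "0 0 0.1 0 0 0 0;0 0 0 0 0 0 0"

```text
t: 11.48
position: [0.5439, -0.246, 0.0716]
tool_rot: [-0.033, 0.948, 0.104, 0.299]
contact_force: [-16.4, 3.4, 16.4]
opening: 0.001
gripper_force: 11.4
```

>>> arm_command:
  plan: "0 0 0.1 0 0 0 0;0 0 0 0 0 0 0"

```text
t: 11.72
position: [0.5441, -0.246, 0.0712]
tool_rot: [-0.033, 0.948, 0.105, 0.299]
contact_force: [-25.4, 3.7, 24.0]
opening: -0.001
gripper_force: 16.4
```

>>> arm_command:
  plan: "0 0 -1 0 0 0 0;0 0 -4 0 0 0 0;0 0 -5 0 0 0 0.5;0 0 0 0 0 0 0.5"

```text
t: 12.22
position: [0.4889, -0.26, 0.1549]
tool_rot: [-0.03, 0.948, 0.104, 0.3]
contact_force: [1.8, 0.6, -0.4]
opening: 0.417
gripper_force: 0.0
```

```bash
cat >> h.py <<'E'
def near(n,t,ref,r=.04):
    for d in optics.landmark_of(n,t):
        p=np.array(d['point'])
        if np.linalg.norm(p-ref)<r: print(n,t,round(d['p'],2),p*1000); return p
E
python3 - <<'E'
from h import *
save('side','s6.png');save('top','t6.png')
ps=[near('side','valve_key',[.4715,-.0468,0]),near('side','valve_key_eye',[.5447,-.019,0]),near('top','valve_key',[.4715,-.0468,0]),near('top','valve_key_eye',[.5447,-.019,0])]
T=cv2.imread('pics/top0.png')
sub=T[185:245,310:360].astype(int);m=(sub[:,:,0]>sub[:,:,2]-5)&(sub.max(2)>90)
y,x=np.nonzero(m);pts=np.array([onz('top',a+310,b+185,.012)[:2] for a,b in zip(x,y)])
c=pts.mean(0);w,v=np.linalg.eigh(np.cov((pts-c).T));ax=v[:,1]*np.sign(v[0,1]);s=(pts-c)@ax
print(len(pts),c*1000,np.degrees(np.arctan2(ax[1],ax[0])),s.min(),s.max(), (c+ax*(s.max()+s.min())/2)*1000)
rot=slope(20.7,0)
go([.4715,-.0468,.10],rot)
E
```

```text
side valve_key 0.58 [472.3 -46.5  -4.1]
side valve_key_eye 0.74 [538.2 -17.5   4.3]
top valve_key 0.79 [470.3 -44.9  -1.9]
top valve_key_eye 0.86 [541.  -20.2   6.1]
347 [473.85 -47.23] 26.2427641885893 -0.08568404174642506 0.09331407642168688 [477.27 -45.55]
t 12.525 pos [ 488.83 -257.42  149.76] turn [  2.36 -34.85  -7.94] shift [  5.82 -20.31   4.98]
```

Run:
```python
from h import *
go([.4715,-.047,.10],slope(24,0))
```

```text
t 12.525 pos [ 488.83 -257.42  149.76] turn [  3.37 -34.8  -11.14] shift [  6.98 -19.93   4.98]
```

>>> arm_command:
  plan: "0 0 0 0.84 -8.7 -2.79 0.6;0 0 0 0.84 -8.7 -2.79 0.6;0 0 0 0.84 -8.7 -2.79 0.6;0 0 0 0.84 -8.7 -2.79 0.6;1.75 -5 0 0 0 0 0.6;1.75 -5 0 0 0 0 0.6;1.75 -5 0 0 0 0 0.6;1.75 -5 2.5 0 0 0 0.6;0 0 2.5 0 0 0 0.6;0 0 0 0 0 0 0.6;0 0 0 0 0 0 0.6"

```text
t: 13.9
position: [0.4721, -0.0473, 0.1015]
tool_rot: [0.001, 0.978, 0.208, 0.001]
contact_force: [-0.5, 0.0, 0.4]
opening: 0.601
gripper_force: 0.0
```

Run:
```python
from h import *
go([.4715,-.047,.0],slope(24,0))
s=telemetry.observe();p=s['position'];Z=qr(s['tool_rot']).as_matrix()[:,2];print(s['opening'],s['contact_force'])
out=[]
for n in('side','top'):
    im=save(n,n+'7.png');u,v=[int(x) for x in proj(n,p)];u0,v0=u-28,v-30
    c=cv2.resize(im[v0:v0+60,u0:u0+56,::-1],(392,420),interpolation=cv2.INTER_CUBIC)
    for d in(0,.02,.073,.12):
        q=proj(n,p-d*Z);cv2.circle(c,(int((q[0]-u0+.5)*7),int((q[1]-v0+.5)*7)),2,(0,0,255) if d==0 else(255,255,0),-1)
    q=proj(n,[.4715,-.047,.012]);cv2.circle(c,(int((q[0]-u0+.5)*7),int((q[1]-v0+.5)*7)),2,(255,0,255),-1)
    out.append(c);print(n,u0,v0)
cv2.imwrite('pics/c6.png',np.hstack(out))
```

```text
t 13.9 pos [472.14 -47.32 101.52] turn [ 0.17 -0.08 -0.04] shift [-0.05 -0.06 10.15]
0.6012857243237549 [-0.54  0.03  0.37]
side 287 178
top 303 182
```

View pics/c6.png

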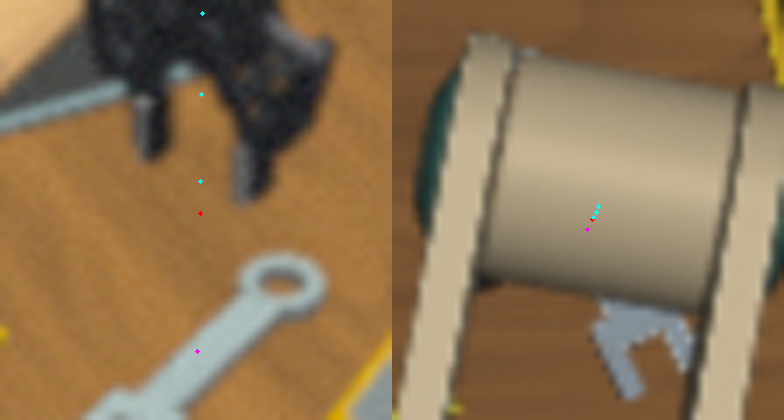

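The side view shows the open fingers straddling the line of the shank. Their tips are at about (308,201) and (322,207) px, roughly 15 mm higher than reported. I descend by feel.

>>> arm_command:
  plan: "0 0 3 0 0 0 0.45;0 0 3 0 0 0 0.45;0 0 2.5 0 0 0 0.45;0 0 0 0 0 0 0.45;0 0 0 0 0 0 0.45"

```text
t: 14.62
position: [0.4729, -0.0476, 0.0175]
tool_rot: [0.002, 0.978, 0.208, 0.002]
contact_force: [0.4, -0.1, 0.4]
opening: 0.45
gripper_force: 0.0
```

>>> arm_command:
  plan: "0 0 0.4 0 0 0 0.45;0 0 0.3 0 0 0 0.45;0 0 0 0 0 0 0.45"

```text
t: 15.0
position: [0.4718, -0.0471, 0.0089]
tool_rot: [0.001, 0.978, 0.208, 0.001]
contact_force: [-0.8, 0.2, 1.0]
opening: 0.445
gripper_force: 0.0
```

>>> arm_command:
  plan: "0 0 0.3 0 0 0 0.45;0 0 0 0 0 0 0.45"

```text
t: 15.25
position: [0.4717, -0.0471, 0.0057]
tool_rot: [0.001, 0.978, 0.208, 0.001]
contact_force: [0.4, -0.2, 0.2]
opening: 0.452
gripper_force: 0.0
```

>>> arm_command:
  plan: "0 0 0.3 0 0 0 0.45;0 0 0 0 0 0 0.45"

```text
t: 15.5
position: [0.4717, -0.0472, 0.0026]
tool_rot: [0.001, 0.978, 0.208, 0.0]
contact_force: [-0.6, 0.1, -0.1]
opening: 0.45
gripper_force: 0.0
```

>>> arm_command:
  plan: "0 0 0.3 0 0 0 0.45;0 0 0 0 0 0 0.45"

```text
t: 15.75
position: [0.4717, -0.0472, -0.0004]
tool_rot: [0.001, 0.978, 0.208, 0.0]
contact_force: [0.3, 0.0, 0.1]
opening: 0.455
gripper_force: 0.0
```

>>> arm_command:
  plan: "0 0 0.3 0 0 0 0.45;0 0 0 0 0 0 0.45"

```text
t: 16.0
position: [0.4717, -0.0472, -0.0034]
tool_rot: [0.001, 0.978, 0.208, 0.001]
contact_force: [0.0, 1.1, -0.3]
opening: 0.45
gripper_force: 0.0
```

>>> arm_command:
  plan: "0 0 0.3 0 0 0 0.45;0 0 0 0 0 0 0.45"

```text
t: 16.25
position: [0.4717, -0.0472, -0.0064]
tool_rot: [0.001, 0.978, 0.208, 0.001]
contact_force: [-0.1, -0.1, -0.1]
opening: 0.45
gripper_force: 0.0
```

>>> arm_command:
  plan: "0 0 0.3 0 0 0 0.45;0 0 0 0 0 0 0.45"

```text
t: 16.5
position: [0.4717, -0.0472, -0.0094]
tool_rot: [0.001, 0.978, 0.208, 0.001]
contact_force: [-0.4, 0.3, 0.4]
opening: 0.447
gripper_force: 0.0
```

>>> arm_command:
  plan: "0 0 0.3 0 0 0 0.45;0 0 0 0 0 0 0.45"

```text
t: 16.75
position: [0.4717, -0.0472, -0.0124]
tool_rot: [0.001, 0.978, 0.208, 0.001]
contact_force: [0.9, -0.6, 0.1]
opening: 0.452
gripper_force: 0.0
```

>>> arm_command:
  plan: "0 0 0.3 0 0 0 0.45;0 0 0 0 0 0 0.45"

```text
t: 17.0
position: [0.4717, -0.0472, -0.0154]
tool_rot: [0.001, 0.978, 0.208, 0.001]
contact_force: [-0.3, -0.1, -0.3]
opening: 0.452
gripper_force: 0.0
```

>>> arm_command:
  plan: "0 0 0.3 0 0 0 0.45;0 0 0 0 0 0 0.45"

```text
t: 17.25
position: [0.4718, -0.0472, -0.0184]
tool_rot: [0.001, 0.978, 0.208, 0.001]
contact_force: [-0.7, 0.0, -0.2]
opening: 0.453
gripper_force: 0.0
```

>>> arm_command:
  plan: "0 0 0.2 0 0 0 0.45;0 0 0 0 0 0 0.45"

```text
t: 17.5
position: [0.4718, -0.0472, -0.0202]
tool_rot: [0.001, 0.978, 0.208, 0.001]
contact_force: [-0.1, -0.7, 0.2]
opening: 0.451
gripper_force: 0.0
```

>>> arm_command:
  plan: "0 0 0.2 0 0 0 0.45;0 0 0 0 0 0 0.45"

```text
t: 17.75
position: [0.4718, -0.0472, -0.0223]
tool_rot: [0.001, 0.978, 0.208, 0.001]
contact_force: [-0.6, -0.7, 0.4]
opening: 0.447
gripper_force: 0.0
```

>>> arm_command:
  plan: "0 0 0.2 0 0 0 0.45;0 0 0 0 0 0 0.45"

```text
t: 18.0
position: [0.4722, -0.0473, -0.0228]
tool_rot: [0.001, 0.978, 0.208, 0.001]
contact_force: [-4.8, 1.4, 11.6]
opening: 0.452
gripper_force: 6.0
```

>>> arm_command:
  plan: "0 0 0.2 0 0 0 0.45;0 0 0 0 0 0 0.45"

```text
t: 18.25
position: [0.4722, -0.0473, -0.0229]
tool_rot: [0.001, 0.978, 0.208, 0.0]
contact_force: [-16.3, 1.8, 30.5]
opening: 0.451
gripper_force: 15.3
```

>>> arm_command:
  plan: "0 0 -0.6 0 0 0 0.45;0 0 0 0 0 0 0.45;0 0 0 0 0 0 0;0 0 0 0 0 0 0;0 0 0 0 0 0 0;0 0 0 0 0 0 0"
  newtons: 60

```text
t: 19.0
position: [0.4721, -0.0474, -0.02]
tool_rot: [0.001, 0.978, 0.208, 0.001]
contact_force: [-0.1, -0.9, 3.7]
opening: 0.255
gripper_force: 59.8
```

>>> arm_command:
  plan: "0 0 -2 0 0 0 0;0 0 -5 0 0 0 0;0 0 -6 0 0 0 0;0 0 -6 0 0 0 0;0 0 0 0 0 0 0"

```text
t: 19.62
position: [0.4737, -0.047, 0.1745]
tool_rot: [0.003, 0.978, 0.208, 0.005]
contact_force: [0.8, 0.1, -1.7]
opening: 0.265
gripper_force: 59.1
```

Run:
```python
from h import *
for k in range(2):
  for n in('side','top'):
    im=optics.snapshot(n)
    for t in('board','peg_seat','peg_tip'): near(n,t,[.595,.264,.13 if t!='board' else 0],.06)
    near(n,'valve_key_eye',[.54,-.02,.17],.05);near(n,'valve_key',[.47,-.05,.17],.05)
Rb=slope(-4);M=Rb.as_matrix()
eye=np.array([.5845,.2655,.171])-.035*M[:,2]
tcp=eye-.075*M[:,0]+.006*M[:,2]-[0,0,.02]
print(tcp);go(tcp,Rb)
```

```text
side board 0.64 [561.9 266.1  -2.5]
side peg_seat 0.89 [614.5 262.9 133.7]
side peg_tip 0.77 [584.2 269.1 172.9]
side valve_key_eye 0.57 [539.3 -13.6 198.7]
side valve_key 0.7 [473.3 -46.2 191.9]
top board 0.71 [561.8 267.   -0.4]
top peg_seat 0.86 [610.  262.9 129.8]
top peg_tip 0.79 [585.2 263.9 169.7]
top valve_key_eye 0.64 [541.3 -18.5 195.5]
side board 0.67 [563.1 267.9  -0.1]
side peg_seat 0.89 [615.3 260.7 134.1]
side peg_tip 0.95 [582.3 268.8 171.3]
side valve_key 0.55 [471.8 -43.3 185.3]
top board 0.72 [562.2 264.6   0.5]
top peg_seat 0.71 [611.8 262.2 130.1]
top peg_tip 0.79 [584.6 261.  171. ]
top valve_key_eye 0.43 [544.3 -18.7 197. ]
[0.51 0.27 0.13]
t 20.825 pos [471.56 -46.84 169.92] turn [-8.41 34.2  27.14] shift [ -1.14 -31.95   3.86]
```

>>> arm_command:
  plan: "0 0 0 -1.68 6.84 5.43 0;0 0 0 -1.68 6.84 5.43 0;0 0 0 -1.68 6.84 5.43 0;0 0 0 -1.68 6.84 5.43 0;0 0 0 -1.68 6.84 5.43 0;-0.14 -4 0.4 0 0 0 0;-0.14 -4 0.4 0 0 0 0;-0.14 -4 0.4 0 0 0 0;-0.14 -4 0.4 0 0 0 0;-0.14 -4 0.4 0 0 0 0;-0.14 -4 0.4 0 0 0 0;-0.14 -4 0.4 0 0 0 0;-0.14 -4 0.4 0 0 0 0;0 0 0 0 0 0 0;0 0 0 0 0 0 0"

```text
t: 22.7
position: [0.5028, 0.2714, 0.137]
tool_rot: [0.011, 0.953, -0.033, 0.3]
contact_force: [-0.2, -0.4, -1.5]
opening: 0.259
gripper_force: 59.4
```

```bash
cat > m.py <<'E'
from h import *
import sys
Rb=slope(-4.5);M=Rb.as_matrix()
tip=np.array([.5860,.2645,.1712])
s=telemetry.observe();r=qr(s['tool_rot']);print(s['position']*1000,s['opening'],'turn left',(r.inv()*Rb).as_rotvec(degrees=True))
e0=s['position']+.075*M[:,0]-.006*M[:,2]+[0,0,.0195]
E=[];P=[];K=[]
for k in range(int(sys.argv[1])):
  for n in('side','top'):
    im=save(n,n+'_m.png')
    for t,L,ref in(('valve_key_eye',E,e0),('peg_tip',P,tip),('valve_key',K,e0-.075*M[:,0])):
        p=near(n,t,ref,.025)
        if p is not None: L.append(p)
for L,nm in((E,'eye'),(P,'tip'),(K,'key')):
    if L: print(nm,np.mean(L,0)*1000,len(L))
print('pred eye',e0*1000)
if E: print('eye->tip in tool axes cm: net',M.T@(tip-np.mean(E,0))*100,' pred',M.T@(tip-e0)*100)
if E and K: d=M.T@(np.mean(E,0)-np.mean(K,0));print('key dir in tool',d*1000)
E
python3 m.py 3
python3 - <<'E'
from h import *
c=[]
for n,p in(('side',[.56,.26,.18]),('top',[.56,.26,.18])):
    im=cv2.imread('pics/%s_m.png'%n);u,v=[int(x) for x in proj(n,p)];c.append(cv2.resize(im[v-30:v+30,u-28:u+28],(392,420),interpolation=cv2.INTER_CUBIC));print(n,u-28,v-30)
cv2.imwrite('pics/c7.png',np.hstack(c))
E
```

```text
[502.82 271.43 136.99] 0.2588260093201659 turn left [-0.26  0.05  0.42]
side valve_key_eye 0.83 [546.  266.5 199.5]
side peg_tip 0.9 [583.7 267.4 174.4]
side valve_key 0.5 [490.7 274.2 150.7]
top valve_key_eye 0.74 [553.  266.4 206.6]
top peg_tip 0.97 [585.9 263.6 172.1]
top valve_key 0.69 [490.1 275.4 153.8]
side valve_key_eye 0.58 [544.8 269.3 201.8]
side peg_tip 0.71 [583.  265.9 169.9]
side valve_key 0.73 [489.4 275.6 153.1]
top valve_key_eye 0.72 [552.9 266.6 202.3]
top peg_tip 0.74 [586.1 264.9 170. ]
top valve_key 0.85 [485.1 273.5 154.5]
side valve_key_eye 0.8 [546.6 269.7 201.5]
side peg_tip 0.79 [583.4 264.9 173.4]
side valve_key 0.66 [490.8 275.  148.7]
top valve_key_eye 0.57 [552.8 267.  204.1]
top peg_tip 0.63 [584.5 266.5 167.9]
top valve_key 0.53 [489.1 276.2 152.2]
eye [549.35 267.58 202.63] 6
tip [584.43 265.53 171.28] 6
key [489.2  274.98 152.17] 6
pred eye [560.63 266.88 204.42]
eye->tip in tool axes cm: net [1.21 0.02 4.68]  pred [0.18 0.04 4.18]
key dir in tool [78.54  2.66 -6.61]
side 268 113
top 205 152
```

View pics/c7.png

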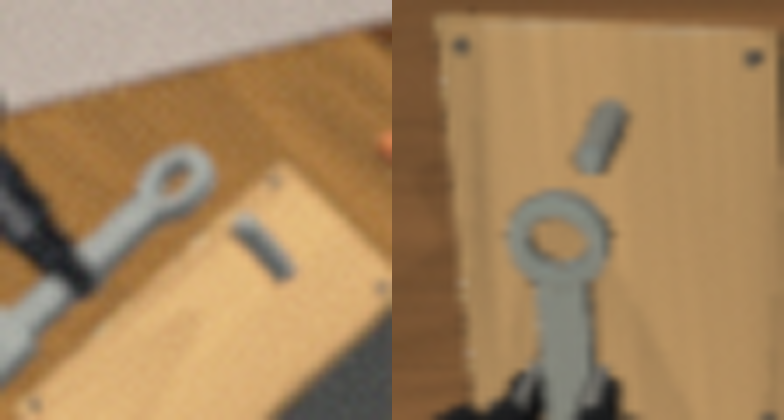

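Run:
```python
from h import *
M=slope(-4.5).as_matrix()
P={}
for nm,t,s in(('eye',(228.2,185.5),(292.9,137.9)),('tip',(232.8,174.8),(302.5,144.6)),('base',(236.0,167),(308.2,151.4))):
    p,e=tri(ray('top',*t),ray('side',*s));P[nm]=p;print(nm,p*1000,e*1000)
print('eye->tip tool cm',M.T@(P['tip']-P['eye'])*100,'base->tip',M.T@(P['tip']-P['base'])*100)
for nm,p in(('tip',[.586,.2645,.1712]),('seat',[.6115,.2625,.1352]),('eye',[.5475,.2675,.2013])): print(nm,proj('top',p),proj('side',p))
```

```text
eye [550.51 270.83 203.18] 2.6541748928215467
tip [589.25 264.87 165.42] 3.659929637552993
base [617.95 264.18 126.29] 1.4763038431410673
eye->tip tool cm [1.04 0.29 5.34] base->tip [-0.1   0.16 -4.85]
tip [232.79 175.06] [301.36 143.58]
seat [235.83 168.75] [307.2  150.07]
eye [229.58 186.16] [292.28 138.87]
```

>>> arm_command:
  plan: "1.1 0.2 0 0 0 0 0;0 0 1.5 -0.2 0 0.4 0;0 0 1.5 0 0 0 0;0 0 0 0 0 0 0;0 0 0 0 0 0 0"

```text
t: 24.52
position: [0.5291, 0.2678, 0.1187]
tool_rot: [0.011, 0.953, -0.037, 0.3]
contact_force: [0.5, 0.0, -2.3]
opening: 0.258
gripper_force: 59.4
```

```bash
sed -i 's/+\[0,0,.0195\]/-.020*M[:,2]/' m.py; python3 m.py 3
python3 - <<'E'
from h import *
c=[]
for n,p in(('side',[.58,.26,.17]),('top',[.58,.26,.17])):
    im=cv2.imread('pics/%s_m.png'%n);u,v=[int(x) for x in proj(n,p)];c.append(cv2.resize(im[v-20:v+20,u-20:u+20],(400,400),interpolation=cv2.INTER_CUBIC));print(n,u-20,v-20)
cv2.imwrite('pics/c8.png',np.hstack(c))
E
```

```text
[529.06 267.8  118.74] 0.257771159845869 turn left [-0.07  0.03  0.01]
side valve_key_eye 0.63 [576.3 264.1 182.6]
side peg_tip 0.61 [584.4 266.7 173.6]
side valve_key 0.57 [518.7 268.5 131.9]
top valve_key_eye 0.71 [581.6 263.9 185.2]
top peg_tip 0.79 [587.4 265.  169.6]
top valve_key 0.5 [512.  271.1 134.8]
side valve_key_eye 0.59 [572.5 266.7 181.4]
side peg_tip 0.96 [583.4 269.4 171.2]
side valve_key 0.49 [518.7 270.9 130.8]
top valve_key_eye 0.69 [579.6 264.  185.3]
top peg_tip 0.87 [587.  263.2 173.2]
top valve_key 0.83 [514.8 269.  135.4]
side valve_key_eye 0.78 [573.4 264.3 182. ]
side valve_key 0.69 [516.3 267.8 133.4]
top valve_key_eye 0.54 [581.2 266.5 180.5]
top peg_tip 0.68 [586.1 265.7 170. ]
top valve_key 0.68 [515.3 270.  136.3]
eye [577.43 264.92 182.83] 6
tip [585.66 266.   171.52] 5
key [515.97 269.55 133.77] 6
pred eye [575.44 264.15 183.06]
eye->tip in tool axes cm: net [ 0.03 -0.03  1.44]  pred [ 0.18 -0.12  1.57]
key dir in tool [78.64 -0.2  -4.84]
side 280 124
top 214 157
```

View pics/c8.png

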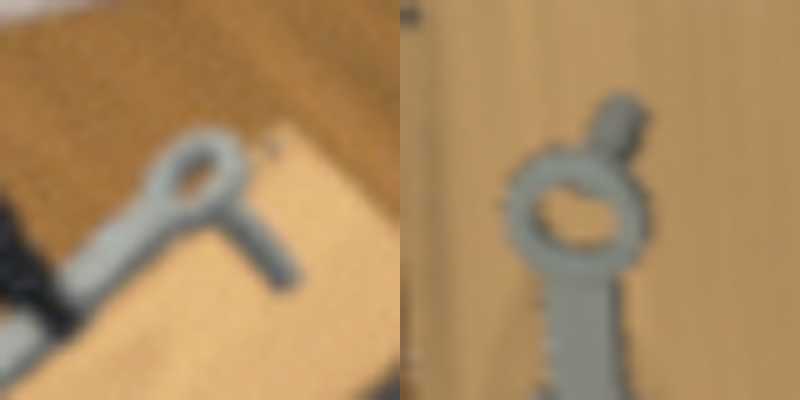

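The side view shows the hole centre on the extended peg axis, and the top view is within about 2 mm. I thread the eye on with a force check.

>>> arm_command:
  plan: "0 0.1 0.6 0 0 0 0;0 0 0.6 0 0 0 0;0 0 0.5 0 0 0 0;0 0 0 0 0 0 0"

```text
t: 26.22
position: [0.5387, 0.2659, 0.1044]
tool_rot: [0.011, 0.953, -0.037, 0.3]
contact_force: [0.3, 0.1, -1.3]
opening: 0.262
gripper_force: 59.4
```

>>> arm_command:
  plan: "0 0 0.4 0 0 0 0;0 0 0.4 0 0 0 0;0 0 0 0 0 0 0"

```text
t: 26.6
position: [0.5433, 0.2656, 0.0982]
tool_rot: [0.011, 0.953, -0.037, 0.3]
contact_force: [0.3, -0.3, -1.6]
opening: 0.259
gripper_force: 59.4
```

>>> arm_command:
  plan: "0 0 0.5 0 0 0 0;0 0 0.5 0 0 0 0;0 0 0.5 0 0 0 0;0 0 0 0 0 0 0;0 0 0 0 0 0 0"

```text
t: 27.22
position: [0.5519, 0.2651, 0.0864]
tool_rot: [0.011, 0.953, -0.037, 0.3]
contact_force: [0.4, -0.2, -2.1]
opening: 0.259
gripper_force: 59.4
```

Run:
```python
from h import *
M=slope(-4.5).as_matrix();S=np.array([.6115,.2625,.1352]);E=[]
for k in range(3):
  for n in('side','top'):
    optics.snapshot(n);p=near(n,'valve_key_eye',S,.05)
    if p is not None:E.append(p)
print('eye->seat',M.T@(S-np.mean(E,0))*100)
s=telemetry.observe();print(s['contact_force'],s['moment'])
```

```text
side valve_key_eye 0.49 [595.2 260.5 147.8]
top valve_key_eye 0.57 [604.1 259.4 151.6]
side valve_key_eye 0.65 [593.8 262.7 148.8]
top valve_key_eye 0.51 [602.6 259.4 150. ]
side valve_key_eye 0.83 [595.7 263.8 148.6]
top valve_key_eye 0.84 [605.9 261.2 151.9]
eye->seat [ 0.13 -0.23  1.87]
[ 0.35  0.37 -2.24] [ 0.02  0.5  -0.02]
```

>>> arm_command:
  plan: "0 -0.1 0.5 0 0 0 0;0 0 0.5 0 0 0 0;0 0 0.3 0 0 0 0;0 0 0 0 0 0 0"

```text
t: 28.32
position: [0.5594, 0.2654, 0.0752]
tool_rot: [0.011, 0.953, -0.037, 0.3]
contact_force: [0.1, -0.1, -2.8]
opening: 0.256
gripper_force: 59.4
```

>>> arm_command:
  plan: "0 0 0.2 0 0 0 0;0 0 0 0 0 0 0"

```text
t: 28.58
position: [0.5606, 0.2655, 0.074]
tool_rot: [0.011, 0.953, -0.037, 0.3]
contact_force: [0.3, -0.7, -1.6]
opening: 0.267
gripper_force: 59.4
```

>>> arm_command:
  plan: "0 0 0.2 0 0 0 0;0 0 0 0 0 0 0"

```text
t: 28.82
position: [0.5617, 0.2654, 0.0723]
tool_rot: [0.011, 0.953, -0.037, 0.3]
contact_force: [0.1, -0.1, -2.8]
opening: 0.257
gripper_force: 59.4
```

>>> arm_command:
  plan: "0 0 0.2 0 0 0 0;0 0 0 0 0 0 0"

```text
t: 29.08
position: [0.5628, 0.2652, 0.0706]
tool_rot: [0.011, 0.953, -0.037, 0.3]
contact_force: [-0.4, -0.2, -2.5]
opening: 0.266
gripper_force: 59.4
```

>>> arm_command:
  plan: "0 0 0.15 0 0 0 0;0 0 0 0 0 0 0"

```text
t: 29.32
position: [0.5635, 0.2653, 0.07]
tool_rot: [0.011, 0.953, -0.037, 0.3]
contact_force: [-6.6, -1.5, 2.9]
opening: 0.259
gripper_force: 60.3
```

Board contact. Release and retreat along the normal.

>>> arm_command:
  plan: "0 0 0 0 0 0 0.35;0 0 0 0 0 0 0.45;0 0 0 0 0 0 0.6;0 0 0 0 0 0 0.6;0 0 -1 0 0 0 0.6;0 0 -3 0 0 0 0.6;0 0 -5 0 0 0 0.6;0 0 -5 0 0 0 0.6;0 0 0 0 0 0 0.6;0 0 0 0 0 0 0.6"

```text
t: 30.58
position: [0.4834, 0.2713, 0.1841]
tool_rot: [0.011, 0.953, -0.037, 0.3]
contact_force: [0.2, -0.8, -0.7]
opening: 0.605
gripper_force: 0.0
```

Run:
```python
from h import *
M=slope(-4.5).as_matrix();S=np.array([.6115,.2625,.1352]);E=[]
c=[]
for n in('side','top'):
    im=save(n,n+'_f.png');p=near(n,'valve_key_eye',S,.05);near(n,'valve_key',S-.075*M[:,0],.06)
    if p is not None:E.append(p)
    u,v=[int(x) for x in proj(n,[.58,.26,.13])];c.append(cv2.resize(im[v-25:v+25,u-25:u+25,::-1],(400,400),interpolation=cv2.INTER_CUBIC))
if E: print('eye->seat',M.T@(S-np.mean(E,0))*100)
cv2.imwrite('pics/c9.png',np.hstack(c))
s=telemetry.observe();print(s['contact_force'],s['t'])
```

```text
side valve_key_eye 0.62 [613.8 263.8 130.2]
side valve_key 0.82 [548.  267.8  80. ]
top valve_key_eye 0.84 [615.8 259.5 134.7]
top valve_key 0.92 [548.  265.4  83.4]
eye->seat [-0.12 -0.06 -0.42]
[-0.15 -0.08 -0.89] 30.875
```

View pics/c9.png

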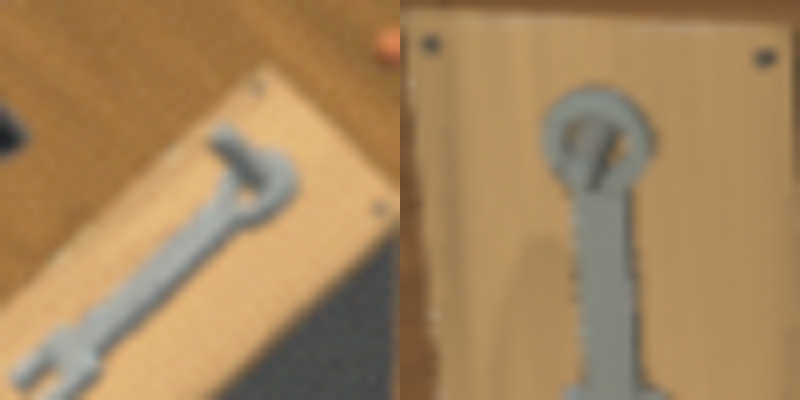

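The peg comes through the eye and the key lies flat on the board, with the gripper clear. Handing in.

```bash
python3 -c "
from h import *
print(workorder.hand_in())"
```

```text
the job is handed in; nothing more can be done
None
```

I pressed the round key and then the bar key fully home and let each up, hung the steel valve key on the peg flat against the board, released it, and handed the job in at about 31 s; the hand-in gave no verdict.

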